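Check the planishing hammer's mushroom stop

ROBOT

A 6-joint arm with a two-finger parallel gripper is mounted at the origin on the work surface. World frame = base frame: x ahead of the robot, y to its left, z up, the work surface at z = 0. Lengths are in m, angles in rad, forces in N, time in s.
With the tool pointing down it reaches from about 0.3 to 0.75 m from the base axis. Payload 8.5 kg.
Tool frame: the origin (TCP) lies between the finger pads; the fingertips stand 11 mm ahead of it and the grasp point (between the pads) lies 8 mm behind it (env.tip_extent is the distance from the TCP to the fingertips, in m); z points along the fingers, x is the direction in which the jaws open and shut, and the axes are right-handed (so a half turn about z gives the same grasp; the last joint's range is limited). The gripper opens to 88 mm and grips with 3 to 60 N. Pads are 18 mm wide; open, the fingers measure 123 mm over their backs; the gripper's body (75 mm by 187 mm) begins 45 mm behind the grasp point.
Start: joints at [1.012, 0.381, 1.297, -0, 1.464, -0.215], TCP at [0.185, 0.518, 0.25] pointing down, gripper open.
Joint ranges: [-3.11, 3.11], [-0.89, 2.33], [0.22, 2.48], [-1.42, 4.56], [0.17, 2.85], [-2.88, 2.88]. Speed limits (rad/s): [2.39, 2.39, 3.14, 3.14, 3.14, 3.14].

INTERFACE

Orientations are given as [roll, pitch, yaw] about the fixed x, y, z axes, in that order (R = Rz(yaw) Ry(pitch) Rx(roll)).
In Python, from plant import env, get_image, camera_params, spotter gives the robot as it stands.
- The arm moves only by the tool step_arm, never from a script. Its argument "series" is a list of rows, each an object of numbers: "fingers": the opening, from -1 (shut) to 1 (fully open); "dx", "dy", "dz": the shift along the tool's x, y, z in mm; "turn": the turn about the tool's z in degrees. A call has 1 to 20 rows; each row is the pose to reach, as a shift and turn from the pose commanded when the call began, along the tool's axes at that moment; what a row does not reach only later rows make up. A row lasts 1/10 s, in which the tool goes at most 50 mm and 8.59 degrees, less where a joint would pass 70% of its speed; a pose out of reach is approached as far as the arm can. A call with a gripper value outside its range is refused whole. The fingers move at their own pace and stop on an object; "squeeze" is the grip in N (left out, the last holds). Time passes only in rows, so rows that repeat a pose let the fingers close. It gives the time, the measured TCP pose, the force and the opening at its end, in the units of the state.
- env.get_obs(): the state, without advancing time (a new reading comes with each control period).
- get_image(name): name is "scene" or "top"; returns (picture, depth): 480x640x3 uint8, blue, green, red; 480x640 float32, m along the optical axis (not along the pixel's ray), 0 where there is no reading.
- camera_params(name): a dict with "camera_matrix" (3x3 intrinsics, pixels), "extrinsics" (4x4, takes a point from world to camera coordinates). Camera axes: x right, y down, z forward; pixel columns grow to the right and rows downward; lengths in m; the calibration is good to about 2 mm. A picture is of the moment at which its call begins. camera_params takes no time and is no camera call.
- env.hand_in(): hands the job in, once; it reports no verdict.
Trained networks look in the newest picture that a camera, given by its name, has taken for a name from the list of things; names that differ only in an ending like _2 or _b are one class to them, and where a whole thing is asked for, a point or a joint stands for the part that bears it (a point fixed in the world has none). Each returns a list of dicts, best first, with "score" (0 to 1); they miss things now and then, are a little off and sometimes report something else, mostly with a low value. They report only what shows in the picture. A call takes as long as a camera call. They do not tell look-alikes from the thing itself.
- spotter.search_frame(query, camera): "uv" ([column, row] in pixels, amid what is visible of it).
- spotter.outline_of(query, camera): "pixels" (480x640 bool, what is visible of it) and "uv" ([column, row] in pixels, amid what is visible of it).
The state is a dict: "clock": time; "q": joint angles; "qvel": joint speeds; "joint_efforts": joint torques, N m; "ee_pos": TCP position; "eef_rot": TCP orientation; "force": force on the tool from outside, world axes, zero at the start; "ft_torque": the same for the moment, N m; "gripper_width": finger opening in m.
Only numpy, scipy, OpenCV 4.12 (cv2) and the standard library are available. Lean on these libraries where they do the work, as an engineer would, in place of code of your own. Each camera call takes 0.05 s, during which the arm holds its last target.

TASK

Do the morning check of the planishing hammer's stop switch: push the black mushroom stop knob straight down until it latches and stays down, then turn it clockwise (seen from above) until it is freed, and let go so that it springs fully up again. Do not press the flat run button on the other grey box.

Things in the scene. Friction and masses are not known exactly. Their poses are not given: they have to be found in the camera images.
- stop_head (a point): Centre, half-way up, of the stop's round black mushroom knob: 40 mm across, 20 mm thick (top 10 mm above this point), plain round sides to pinch in any direction. It stands on a stem over a fixed grey box (100 x 100 x 60 mm), 38 mm clear of it when up but for an 8 mm high collar. Point 108 mm above the bench when up, 101 latched. z up. The steel mushroom stake near by is no switch.
- stop_press (a joint): How far the stop knob is pushed down, m: 0 up, 0.010 at its hard stop. A spring drives it up (3 to 6 N); with the catch it takes up to 9 N on the way (15 N on the hard stop does no harm). Pushed past about 0.008 it latches and, let go, stays at about 0.007. It latches only while not turned.
- stop_turn (a joint): How far the stop knob is turned clockwise seen from above, rad: 0 at the start, hard stop at 1.05 (60 degrees). It turns easily (0.03 N m) and stays where it is left. Past about 0.6 (35 degrees) the latch is freed and the knob springs up once nothing holds it down.
- run_button (a joint): How far the flat black run button (40 mm across, top 78 mm above the bench), on the other grey box of the same size, is pressed, m: 0 up, 0.006 down. To be left alone.
Mind the look-alikes: they are no part of the job. Leave any blue look-alike of the part that bears stop_head alone.

How it is judged:
By the outcome, as a careful person would: the job done as asked, in the order asked, and still so for the second after the job is handed in, with the robot touching nothing.
It also fails if it takes over 42 s, if anything falls off the work surface, if the arm or the gripper's body presses on something with over 40 N, if the wrist force passes 120 N, or if a joint passes its speed limit or range.

## Working session

There is one attempt and no reset: what is moved stays moved. The work goes in short steps, Python scripts to look and compute and a tool call to move; the robot and the scene stay as the last step left them, time stands still between calls to the robot, and variables do not carry over. Pictures are saved under pics/ and viewed, and the job is handed in when it is done.

Besides the shell and the picture viewer there is one more tool, called after ">>>" in YAML: its name, and indented under it one key for each argument. step_arm: Moves the arm, as the interface text tells. Its arguments: {"type":"object","properties":{"series":{"type":"array"},"squeeze":{"type":"number"}},"required":["series"]}

```bash
mkdir -p pics
python3 - <<'E'
from plant import env,get_image,camera_params,spotter
import cv2,numpy as np
for c in("scene","top"):
    im,d=get_image(c); cv2.imwrite(f"pics/{c}0.png",im); np.save(f"{c}0.npy",d)
    P=camera_params(c);K=P["camera_matrix"];E=P["extrinsics"]
    for q in("stop_head","run_button"):
        for r in spotter.search_frame(q,c):
            u,v=map(int,r["uv"]);z=float(d[v,u])
            p=np.linalg.inv(E)@np.r_[np.linalg.inv(K)@[u*z,v*z,z],1]
            print(c,q,r["score"],u,v,p[:3].round(3))
o=env.get_obs();print(o)
E
```

```text
scene stop_head 0.83 450 185 [0.366 0.203 0.12 ]
scene stop_head 0.77 453 273 [0.521 0.179 0.117]
scene stop_head 0.61 200 176 [ 0.334 -0.176  0.12 ]
scene run_button 0.86 224 272 [ 0.487 -0.132  0.084]
top stop_head 0.97 184 161 [0.52  0.177 0.12 ]
top stop_head 0.88 459 316 [ 0.33  -0.181  0.117]
top stop_head 0.69 157 287 [0.358 0.203 0.117]
top stop_head 0.2 185 164 [0.516 0.176 0.12 ]
top run_button 0.79 419 203 [ 0.48  -0.136  0.085]
{'clock': 0.3, 'q': array([ 1.01170544e+00,  3.80802341e-01,  1.29766772e+00,  4.41802216e-05,
        1.46359202e+00, -2.15313560e-01]), 'qvel': array([-0.00082454, -0.00157439, -0.00122207, -0.00032892, -0.00205338,
       -0.00064049]), 'joint_efforts': array([-1.31355489e-03, -4.37383282e+01, -2.24423093e+01,  7.12847896e-02,
        3.29242519e-02, -3.65540984e-05]), 'ee_pos': array([0.18532589, 0.51774151, 0.24954929]), 'eef_rot': array([-3.14144945e+00,  4.49211399e-04,  1.22701429e+00]), 'force': array([ 0.73437002, -0.09933699, -0.02043024]), 'ft_torque': array([ 0.03743132,  0.03137542, -0.00778061]), 'gripper_width': 0.0878703211499292}
```

View pics/scene0.png

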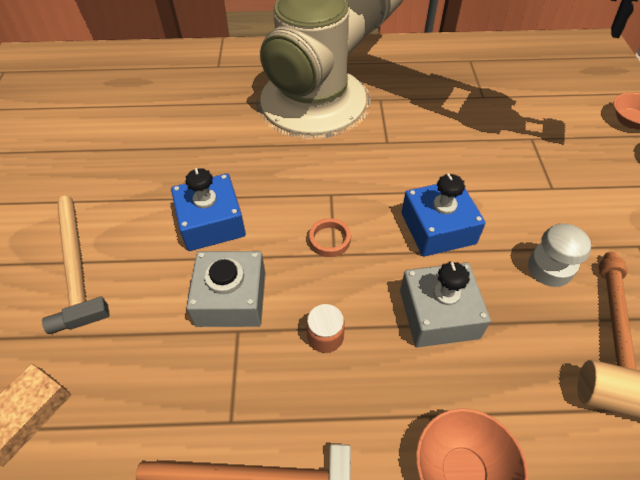

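View pics/top0.png

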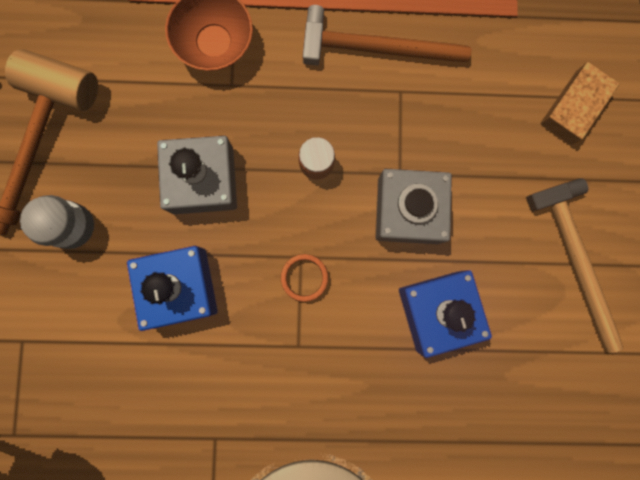

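Three mushroom knobs are on boxes: the grey box at top (185,163) / scene (453,275), and blue boxes at top (157,288) and top (459,316). The grey one fits, since the blue ones are look-alikes. The steel stake at top (55,222) is no switch, and the run button is at top (419,203). Next I'll enlarge the grey one and measure it.

```bash
cat > h.py <<'E'
import numpy as np,cv2
from plant import env,get_image,camera_params,spotter
def cloud(c,d):
    P=camera_params(c);K=P["camera_matrix"];E=P["extrinsics"]
    v,u=np.mgrid[:480,:640]
    pc=np.stack([(u-K[0,2])/K[0,0]*d,(v-K[1,2])/K[1,1]*d,d,np.ones_like(d)],-1)
    return (pc@np.linalg.inv(E).T)[...,:3]
def measure(c,im,d,lo=0.09,ctr=(0.515,0.178)):
    p=cloud(c,d); m=(d>0)&(np.hypot(p[...,0]-ctr[0],p[...,1]-ctr[1])<.035)&(p[...,2]>lo)&(p[...,2]<.14)
    q=p[m]; top=np.median(q[q[:,2]>np.percentile(q[:,2],60)][:,2])
    t=q[q[:,2]>top-.004]
    (cx,cy),r=cv2.minEnclosingCircle((t[:,:2]*1000).astype(np.float32))
    return top,t.mean(0),(cx,cy,r),len(t),q[:,2].min()
E
python3 - <<'E'
from h import *
a=[]
for c,(u,v) in (("scene",(453,280)),("top",(188,168))):
    im=cv2.imread(f"pics/{c}0.png");d=np.load(f"{c}0.npy")
    print(c,measure(c,im,d))
    a.append(cv2.resize(im[v-45:v+45,u-45:u+45],(390,390),interpolation=cv2.INTER_CUBIC))
    p=cloud(c,d); m=(np.abs(p[...,2]-.06)<.004)&(np.hypot(p[...,0]-.51,p[...,1]-.17)<.09)
    print(cv2.minAreaRect((p[m][:,:2]*1000).astype(np.float32)))
    E=camera_params(c)["extrinsics"];print("cam",-E[:3,:3].T@E[:3,3])
cv2.imwrite("pics/crop.png",np.hstack(a))
E
```

```text
scene (np.float64(0.11892352748015572), array([0.52188045, 0.18009457, 0.11804802]), (520.4118041992188, 180.2289581298828, 19.218263626098633), 514, np.float64(0.09167428305688896))
((520.479736328125, 180.9901123046875), (101.38963317871094, 100.5318603515625), 6.3562912940979)
cam [ 0.87066566 -0.00330029  0.66954518]
top (np.float64(0.11878296177710768), array([0.51963681, 0.17857689, 0.11777019]), (519.4469604492188, 178.0543212890625, 19.815195083618164), 604, np.float64(0.10409045433880859))
((520.5326538085938, 179.0758514404297), (100.44950866699219, 100.3038558959961), 5.963226318359375)
cam [0.36493483 0.00992811 0.7670633 ]
```

View pics/crop.png

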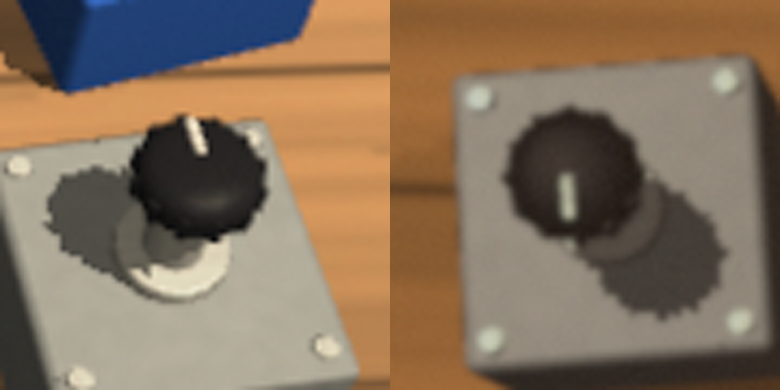

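The crop shows a black knob on a grey box with its white index line, at about (0.520, 0.179) with top 0.1185. This is the real stop. I'll travel above it with the fingers shut.

>>> step_arm:
  series:
    - {"fingers": -1, "dx": -50, "dy": 105, "dz": 0}
    - {"fingers": -1, "dx": -206, "dy": 429, "dz": 0}
    - {"fingers": -1, "dx": -206, "dy": 429, "dz": 0}
    - {"fingers": -1, "dx": -206, "dy": 429, "dz": 0}
    - {"fingers": -1, "dx": -206, "dy": 429, "dz": 0}
    - {"fingers": -1, "dx": -206, "dy": 429, "dz": 0}
    - {"fingers": -1, "dx": -206, "dy": 429, "dz": 0}
    - {"fingers": -1, "dx": -206, "dy": 429, "dz": 0}
    - {"fingers": -1, "dx": -206, "dy": 429, "dz": 0}
    - {"fingers": -1, "dx": -206, "dy": 429, "dz": 0}
    - {"fingers": -1, "dx": -206, "dy": 429, "dz": 0}
    - {"fingers": -1, "dx": -206, "dy": 429, "dz": 0}
    - {"fingers": -1, "dx": -206, "dy": 429, "dz": 0}
    - {"fingers": -1, "dx": -206, "dy": 429, "dz": 40}
    - {"fingers": -1, "dx": -206, "dy": 429, "dz": 80}
    - {"fingers": -1, "dx": -206, "dy": 429, "dz": 100}
    - {"fingers": -1, "dx": -206, "dy": 429, "dz": 105}
    - {"fingers": -1, "dx": -206, "dy": 429, "dz": 105}
  squeeze: 20

```text
invalid input at $.series[0]: expected keys fingers, dx, dy, dz, turn
```

Run:
```python
from h import *
im,d=get_image("scene");cv2.imwrite("pics/s1.png",cv2.resize(im[200:360,350:550],(800,640))[:600]);o=env.get_obs()
for k in("clock","ee_pos","eef_rot","force","gripper_width"):print(k,o[k])
```

```text
clock 0.35
ee_pos [0.18534632 0.51776889 0.24960941]
eef_rot [-3.14151893e+00  2.91428218e-04  1.22701765e+00]
force [0.02370423 0.53583626 1.18539446]
gripper_width 0.08826041099038362
```

View pics/s1.png

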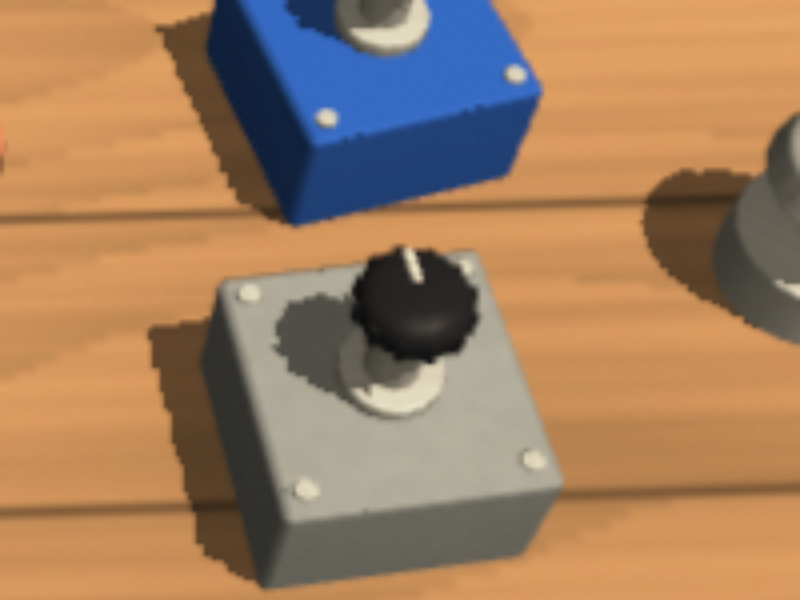

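The call was refused because the turn key was missing, so nothing moved. I'll send it again with the turn included.

>>> step_arm:
  series:
    - {"fingers": -1, "dx": -15, "dy": 32, "dz": 0, "turn": 0}
    - {"fingers": -1, "dx": -206, "dy": 429, "dz": 0, "turn": 0}
    - {"fingers": -1, "dx": -206, "dy": 429, "dz": 0, "turn": 0}
    - {"fingers": -1, "dx": -206, "dy": 429, "dz": 0, "turn": 0}
    - {"fingers": -1, "dx": -206, "dy": 429, "dz": 0, "turn": 0}
    - {"fingers": -1, "dx": -206, "dy": 429, "dz": 0, "turn": 0}
    - {"fingers": -1, "dx": -206, "dy": 429, "dz": 0, "turn": 0}
    - {"fingers": -1, "dx": -206, "dy": 429, "dz": 0, "turn": 0}
    - {"fingers": -1, "dx": -206, "dy": 429, "dz": 0, "turn": 0}
    - {"fingers": -1, "dx": -206, "dy": 429, "dz": 0, "turn": 0}
    - {"fingers": -1, "dx": -206, "dy": 429, "dz": 0, "turn": 0}
    - {"fingers": -1, "dx": -206, "dy": 429, "dz": 0, "turn": 0}
    - {"fingers": -1, "dx": -206, "dy": 429, "dz": 0, "turn": 0}
    - {"fingers": -1, "dx": -206, "dy": 429, "dz": 40, "turn": 0}
    - {"fingers": -1, "dx": -206, "dy": 429, "dz": 80, "turn": 0}
    - {"fingers": -1, "dx": -206, "dy": 429, "dz": 100, "turn": 0}
    - {"fingers": -1, "dx": -206, "dy": 429, "dz": 105, "turn": 0}
    - {"fingers": -1, "dx": -206, "dy": 429, "dz": 105, "turn": 0}
  squeeze: 20

```text
clock: 2.15
ee_pos: [0.5194, 0.1801, 0.145]
eef_rot: [-3.141, 0.0, 1.228]
force: [0.1, 0.1, 0.6]
gripper_width: 0.0005
```

Run:
```python
from h import *
im,d=get_image("scene");cv2.imwrite("pics/s2.png",cv2.resize(im[180:330,350:550],(800,600)));o=env.get_obs()
for k in("clock","ee_pos","eef_rot","force","gripper_width"):print(k,o[k])
```

```text
clock 2.2
ee_pos [0.51993319 0.17997494 0.1458655 ]
eef_rot [ 3.14018266e+00 -7.23720071e-04  1.22811894e+00]
force [ 0.42162047 -0.09457976  0.46573444]
gripper_width 0.0008012852616651623
```

View pics/s2.png

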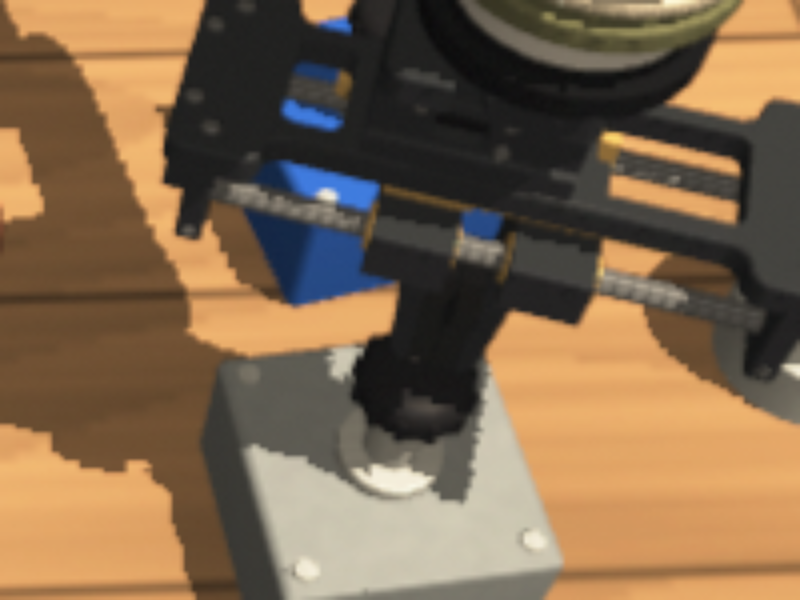

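The shut fingertips are centred over the grey stop's knob at crop (415,385). I'll press gently and watch the force.

>>> step_arm:
  series:
    - {"fingers": -1, "dx": 0, "dy": 0, "dz": 8, "turn": 0}
    - {"fingers": -1, "dx": 0, "dy": 0, "dz": 14, "turn": 0}
    - {"fingers": -1, "dx": 0, "dy": 0, "dz": 17, "turn": 0}
    - {"fingers": -1, "dx": 0, "dy": 0, "dz": 20, "turn": 0}
    - {"fingers": -1, "dx": 0, "dy": 0, "dz": 22, "turn": 0}
    - {"fingers": -1, "dx": 0, "dy": 0, "dz": 24, "turn": 0}
    - {"fingers": -1, "dx": 0, "dy": 0, "dz": 24, "turn": 0}

```text
clock: 2.9
ee_pos: [0.5198, 0.1793, 0.121]
eef_rot: [3.141, -0.0, 1.227]
force: [-2.6, 0.1, 5.0]
gripper_width: 0.0006
```

>>> step_arm:
  series:
    - {"fingers": -1, "dx": 0, "dy": 0, "dz": 1, "turn": 0}
    - {"fingers": -1, "dx": 0, "dy": 0, "dz": 2, "turn": 0}
    - {"fingers": -1, "dx": 0, "dy": 0, "dz": 2, "turn": 0}

```text
clock: 3.2
ee_pos: [0.5198, 0.1793, 0.1189]
eef_rot: [3.141, -0.0, 1.227]
force: [-3.0, 0.6, 4.2]
gripper_width: 0.0005
```

>>> step_arm:
  series:
    - {"fingers": -1, "dx": 0, "dy": 0, "dz": 0.5, "turn": 0}
    - {"fingers": -1, "dx": 0, "dy": 0, "dz": 1, "turn": 0}
    - {"fingers": -1, "dx": 0, "dy": 0, "dz": 1, "turn": 0}

```text
clock: 3.5
ee_pos: [0.5199, 0.1793, 0.1188]
eef_rot: [3.141, -0.0, 1.227]
force: [-4.5, 0.0, 11.9]
gripper_width: 0.0004
```

The knob is on its hard stop at 12 N. I'll lift well clear to check that it stays latched.

>>> step_arm:
  series:
    - {"fingers": -1, "dx": 0, "dy": 0, "dz": -5, "turn": 0}
    - {"fingers": -1, "dx": 0, "dy": 0, "dz": -20, "turn": 0}
    - {"fingers": -1, "dx": 0, "dy": 0, "dz": -50, "turn": 0}
    - {"fingers": 1, "dx": 0, "dy": 0, "dz": -50, "turn": 0}
    - {"fingers": 1, "dx": 0, "dy": 0, "dz": -50, "turn": 0}
    - {"fingers": 1, "dx": 0, "dy": 0, "dz": -50, "turn": 0}
    - {"fingers": 1, "dx": 0, "dy": 0, "dz": -50, "turn": 0}
    - {"fingers": 1, "dx": 0, "dy": 0, "dz": -50, "turn": 0}

```text
clock: 4.3
ee_pos: [0.5196, 0.1792, 0.167]
eef_rot: [-3.14, 0.001, 1.227]
force: [0.1, -0.5, -0.2]
gripper_width: 0.0382
```

Run:
```python
from h import *
im,d=get_image("scene");cv2.imwrite("pics/s3.png",cv2.resize(im[180:330,350:550],(800,600)));o=env.get_obs()
print(measure("scene",im,d,.08))
p=cloud("scene",d);q=p[(np.hypot(p[...,0]-.52,p[...,1]-.179)<.019)&(p[...,2]>.085)&(p[...,2]<.13)]
print(np.histogram(q[:,2],np.arange(.085,.13,.002)))
for k in("clock","ee_pos","eef_rot","force","gripper_width"):print(k,o[k])
```

```text
(np.float64(0.11201547990360528), array([0.52182776, 0.1802457 , 0.11113219]), (520.4968872070312, 180.55111694335938, 19.269458770751953), 486, np.float64(0.08015791427516827))
(array([  0,   0,   0,   0,   0,   4,   6,  13,  12,  19,  39,  60, 163,
       225,  46,   1,   0,   0,   0,   0,   0,   0]), array([0.085, 0.087, 0.089, 0.091, 0.093, 0.095, 0.097, 0.099, 0.101,
       0.103, 0.105, 0.107, 0.109, 0.111, 0.113, 0.115, 0.117, 0.119,
       0.121, 0.123, 0.125, 0.127, 0.129]))
clock 4.35
ee_pos [0.51970368 0.17920916 0.1671965 ]
eef_rot [-3.14072141e+00  4.52228885e-04  1.22695404e+00]
force [ 0.47618523 -0.30317072  0.79344721]
gripper_width 0.042428300853768135
```

View pics/s3.png

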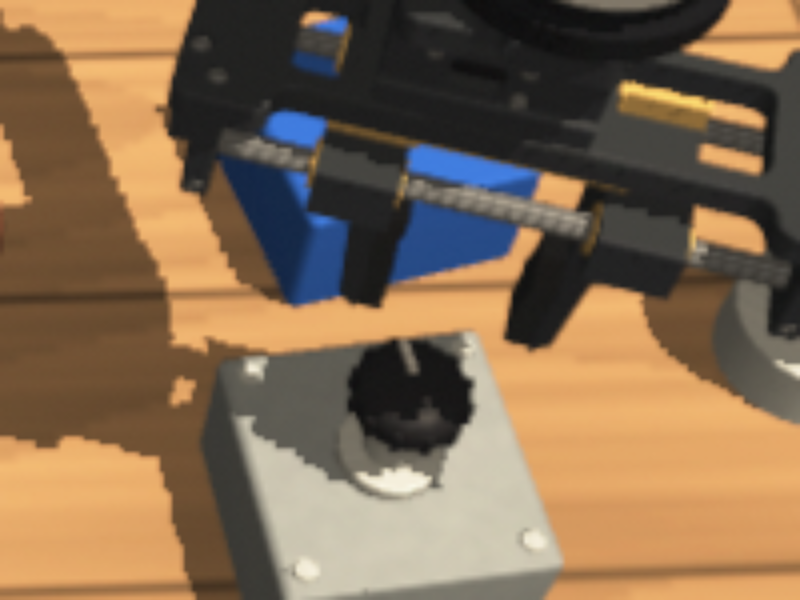

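The knob (crop 412,395) stays latched: its top is now 7 mm lower at 0.112. Next I'll open fully, descend around it and grip.

>>> step_arm:
  series:
    - {"fingers": 1, "dx": 0, "dy": 0, "dz": 0, "turn": 0}
    - {"fingers": 1, "dx": 0, "dy": 0, "dz": 0, "turn": 0}
    - {"fingers": 1, "dx": 0, "dy": 0, "dz": 0, "turn": 0}
    - {"fingers": 1, "dx": 0, "dy": 0, "dz": 0, "turn": 0}
    - {"fingers": 1, "dx": 0, "dy": 0, "dz": 25, "turn": 0}
    - {"fingers": 1, "dx": 0, "dy": 0, "dz": 50, "turn": 0}
    - {"fingers": 1, "dx": 0, "dy": 0, "dz": 68, "turn": 0}
    - {"fingers": 1, "dx": 0, "dy": 0, "dz": 74, "turn": 0}
    - {"fingers": 1, "dx": 0, "dy": 0, "dz": 74, "turn": 0}
    - {"fingers": -1, "dx": 0, "dy": 0, "dz": 74, "turn": 0}
    - {"fingers": -1, "dx": 0, "dy": 0, "dz": 74, "turn": 0}
    - {"fingers": -1, "dx": 0, "dy": 0, "dz": 74, "turn": 0}
    - {"fingers": -1, "dx": 0, "dy": 0, "dz": 74, "turn": 0}
    - {"fingers": -1, "dx": 0, "dy": 0, "dz": 74, "turn": 0}
    - {"fingers": -1, "dx": 0, "dy": 0, "dz": 74, "turn": 0}
    - {"fingers": -1, "dx": 0, "dy": 0, "dz": 74, "turn": 0}
    - {"fingers": -1, "dx": 0, "dy": 0, "dz": 74, "turn": 0}
  squeeze: 12

```text
clock: 6.05
ee_pos: [0.5199, 0.1794, 0.0938]
eef_rot: [3.142, -0.0, 1.227]
force: [-0.3, 0.7, 1.5]
gripper_width: 0.0394
```

The grip is on the knob at 39 mm width. Now I'll turn 50 degrees clockwise seen from above, which is + about the tool z pointing down.

>>> step_arm:
  series:
    - {"fingers": -1, "dx": 0, "dy": 0, "dz": 0, "turn": 4}
    - {"fingers": -1, "dx": 0, "dy": 0, "dz": 0, "turn": 9}
    - {"fingers": -1, "dx": 0, "dy": 0, "dz": 0, "turn": 15}
    - {"fingers": -1, "dx": 0, "dy": 0, "dz": 0, "turn": 21}
    - {"fingers": -1, "dx": 0, "dy": 0, "dz": 0, "turn": 27}
    - {"fingers": -1, "dx": 0, "dy": 0, "dz": 0, "turn": 33}
    - {"fingers": -1, "dx": 0, "dy": 0, "dz": 0, "turn": 39}
    - {"fingers": -1, "dx": 0, "dy": 0, "dz": 0, "turn": 45}
    - {"fingers": -1, "dx": 0, "dy": 0, "dz": 0, "turn": 50}
    - {"fingers": -1, "dx": 0, "dy": 0, "dz": 0, "turn": 50}
    - {"fingers": -1, "dx": 0, "dy": 0, "dz": 0, "turn": 50}

```text
clock: 7.15
ee_pos: [0.5197, 0.1792, 0.0939]
eef_rot: [3.141, 0.0, 0.357]
force: [-2.4, -1.3, 4.7]
gripper_width: 0.0397
```

Run:
```python
from h import *
im,d=get_image("scene");cv2.imwrite("pics/s4.png",cv2.resize(im[180:330,350:550],(800,600)));o=env.get_obs()
for k in("clock","ee_pos","eef_rot","force","ft_torque","gripper_width"):print(k,o[k])
```

```text
clock 7.2
ee_pos [0.51972768 0.17917479 0.09390841]
eef_rot [3.14148072e+00 1.86982340e-04 3.56427794e-01]
force [-2.03222176 -1.32572072  3.60563593]
ft_torque [-0.17590784  0.37926326 -0.02163455]
gripper_width 0.0393857159785097
```

View pics/s4.png

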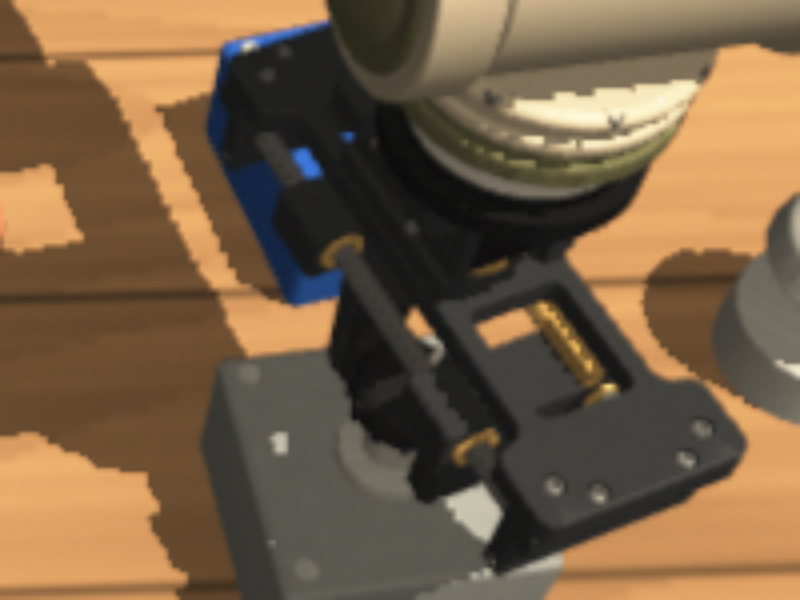

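The fingers hold the turned knob, and the upward force rose to about 4 N, so the spring is freed. I'll release, let it rise, and then withdraw straight up.

>>> step_arm:
  series:
    - {"fingers": 1, "dx": 0, "dy": 0, "dz": 0, "turn": 0}
    - {"fingers": 1, "dx": 0, "dy": 0, "dz": 0, "turn": 0}
    - {"fingers": 1, "dx": 0, "dy": 0, "dz": 0, "turn": 0}
    - {"fingers": 1, "dx": 0, "dy": 0, "dz": 0, "turn": 0}
    - {"fingers": 1, "dx": 0, "dy": 0, "dz": 0, "turn": 0}
    - {"fingers": 1, "dx": 0, "dy": 0, "dz": 0, "turn": 0}
    - {"fingers": 1, "dx": 0, "dy": 0, "dz": 0, "turn": 0}
    - {"fingers": 1, "dx": 0, "dy": 0, "dz": 0, "turn": 0}
    - {"fingers": 1, "dx": 0, "dy": 0, "dz": -20, "turn": 0}
    - {"fingers": 1, "dx": 0, "dy": 0, "dz": -50, "turn": 0}
    - {"fingers": 1, "dx": 0, "dy": 0, "dz": -90, "turn": 0}
    - {"fingers": 1, "dx": 0, "dy": 0, "dz": -130, "turn": 0}
    - {"fingers": 1, "dx": 0, "dy": 0, "dz": -150, "turn": 0}
    - {"fingers": 1, "dx": 0, "dy": 0, "dz": -150, "turn": 0}
    - {"fingers": 1, "dx": 0, "dy": 0, "dz": -150, "turn": 0}

```text
clock: 8.7
ee_pos: [0.5195, 0.1792, 0.2429]
eef_rot: [-3.141, 0.001, 0.354]
force: [-0.7, 0.4, 0.1]
gripper_width: 0.0883
```

Run:
```python
from h import *
im,d=get_image("scene");cv2.imwrite("pics/s5.png",cv2.resize(im[180:330,350:550],(800,600)));o=env.get_obs()
p=cloud("scene",d);q=p[(np.hypot(p[...,0]-.52,p[...,1]-.179)<.019)&(p[...,2]>.085)&(p[...,2]<.13)]
print(len(q),np.histogram(q[:,2],np.arange(.101,.13,.002)));print(measure("scene",im,d))
for k in("clock","ee_pos","eef_rot","force","gripper_width"):print(k,o[k])
```

```text
607 (array([  1,   0,  12,  12,  14,  29,  44, 106, 245, 117,  13,   0,   0,
         0]), array([0.101, 0.103, 0.105, 0.107, 0.109, 0.111, 0.113, 0.115, 0.117,
       0.119, 0.121, 0.123, 0.125, 0.127, 0.129]))
(np.float64(0.11893226972736659), array([0.5218489 , 0.18031821, 0.11806521]), (520.7955322265625, 181.0679473876953, 19.07367515563965), 502, np.float64(0.10294071112524705))
clock 8.75
ee_pos [0.51933606 0.17916286 0.24226958]
eef_rot [-3.14100302e+00  2.39215610e-03  3.54247071e-01]
force [-0.28808402 -0.41304848 -0.01821696]
gripper_width 0.08778106871152562
```

View pics/s5.png

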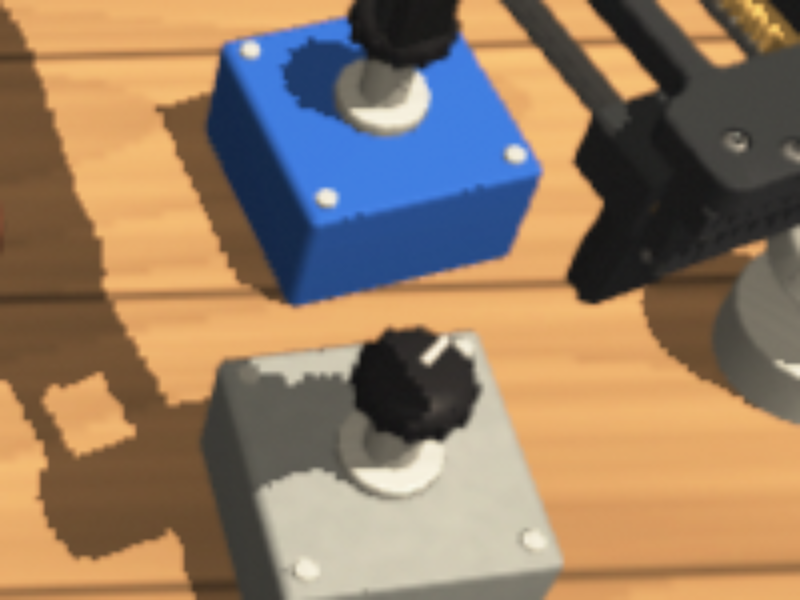

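The knob is fully up (top 0.1189, as at the start). Its index line at crop (437,348) has turned clockwise, and the gripper is clear.

```bash
python3 -c "
from plant import env
print(env.hand_in())"
```

```text
the job is handed in; nothing more can be done
None
```

The stop switch check is done and handed in at about 8.8 s, well under the 42 s limit.

- **Press:** I pushed the black knob on the grey box straight down with shut fingers to its hard stop, at about 12 N. After I lifted off, its top stayed 7 mm lower (0.119 to 0.112 m), so it had latched.
- **Turn and release:** I gripped it, turned it 50° clockwise seen from above, and opened the fingers. It sprang fully up, with its top back at 0.119 m. Its index line shows the turn.
- **Last checks:** The gripper is about 15 cm above its grip position and touching nothing, with wrist force near zero. I kept away from the run button and the blue look-alikes, but took no final picture of the run button.

No check failed or disagreed. One move call was refused at the start because the turn value was missing; nothing moved, and I sent it again.

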